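Unlock a bench autoclave by its spoked wheel and lay its lid open

TASK

The small bench autoclave has cooled down, the pressure is off, and the vials in it are wanted. Unlock its lid by turning the spoked wheel on top anticlockwise (seen from above), pushing one spoke after another, until the wheel comes up against its end stop and all four locking bars are fully drawn in; do not force it past the stop. Then raise the lid by its black front handle, lay it back on its stop without throwing or dropping it, and let go; keep off the pressure gauge and leave the bottle, the vial and the stapler on the desk where they stand.

Things in the scene. Friction and masses are not known exactly. Their poses are not given: they have to be found in the camera images.
- chamber: the autoclave's round steel pot, flange 193 mm across, fixed to the desk. Origin under its centre on the desk, z up, +x towards the lid's hinge, -x towards the lid's handle (front). Four steel staples stand on the flange at 45, 135, 225 and 315 degrees round z, 95 to 107 mm from the axis, up to 126 mm above the desk; a locking bar of the lid reaches under each. Three vials stand inside.
- wheel: the spoked wheel in the middle of the lid. Origin on its axis, 122 mm above the desk while the lid is shut; z is the axis. Hub 38 mm across, rounded, its top 40 mm above the origin. Four round spokes, 10 mm thick, lie along +x, +y, -x and -y, 27 mm above the origin, with black balls 20 mm across on their ends, 61 mm from the axis (71 mm overall). Below the spokes nothing but hub and gauge stem is higher than the staples.
- lid_center (a point): point on the wheel's axis in the lid, at the height of the locking bars (112 mm above the desk while shut). About the wheel: positive about z (anticlockwise from above) unlocks. It starts 140 to 250 degrees short of its end stop, which the spokes' angle does not tell: feel for it. It stays where it is left and turns stiffly (0.22 N m: 4 to 6 N on a spoke). The gauge leaves no room for a hand behind it.
- bar1_tip (a point): outer end of one of the four steel locking bars, 12 mm wide and 8 mm high, at 135 degrees round the chamber's z (all four move together). The wheel draws them in by 3.26 mm per radian: at the start the tip is 100 to 106 mm from lid_center; the bars leave the staples at 94.5 mm; at the wheel's end stop it is 92 mm, flush with the lid's edge.
- lid (a joint): the lid's angle in rad: 0 shut; 1.8 open, leaning back past upright on its stop, where it stays by its own weight. Let go below about 1.3 it falls shut. It cannot be lifted while the bars are under the staples. Lid, wheel and gauge weigh about 1 kg; about 4 N at the handle raise it.
- lid_hinge (a point): middle of the lid's hinge pin, 112 mm behind the chamber's axis (chamber +x) and 96 mm above the desk; the pin runs along the chamber's y axis
- lid_grip (a point): middle of the lid's handle: a round black rod 18 mm thick and 52 mm long that points straight out from the lid's front edge (chamber -x); it turns from level to upright as the lid opens. The point is 242 mm from the hinge pin and 99 mm above the desk while shut; the rod reaches 26 mm either way from it, and the lid's edge is 38 mm from it.
- gauge: pressure gauge on the lid behind the wheel, to keep off: brass stem 80 mm from the wheel's axis on the hinge's side, dial 52 mm across and 20 mm thick facing the front. Origin at the stem's foot on the lid (104 mm above the desk while shut), z along the stem; dial centred 97 mm above the origin, its top 123 mm above it, its face 10 mm before the stem's axis.
- bottle: bystander: loose white plastic bottle with a red screw cap, 48 mm across and 124 mm high, origin under its centre, on the desk to the left of the autoclave
- vial: bystander: loose glass vial with a white cap, 28 mm across and 58 mm high, origin under its centre, on the desk in front of the autoclave to the right
- stapler: bystander: loose small stapler, blue on black, 30 mm wide, 120 mm long and 30 mm high, origin under its centre, its length along its y, lying on the desk behind the autoclave

How it is judged:
On the way:
1. the wheel is turned to its end stop, all locking bars drawn in flush with the lid's edge, while the lid is still shut (distance between bar1_tip and lid_center below 0.0924 m and value of joint lid below 0.03 rad), for 0.2 s.
At the end, for the whole second after the job is handed in: The locking bars are drawn in (tip of the listed bar less than 92.4 mm from lid_center, 0.4 mm or 7 degrees of the wheel from the end stop), the lid rests open on its stop (angle over 1.73 rad) and is still, and bottle, vial and stapler stand upright within 20 mm of where they were (distance between bar1_tip and lid_center below 0.0924 m and value of joint lid above 1.73 rad and velocity of joint lid between -0.1 and 0.1 rad/s and distance of each of bottle, vial, stapler from where it was at the start of the episode below 0.02 m and angle between each of bottle, vial, stapler's own z axis and vertical below 0.2 rad); the robot touches nothing.
It fails at once if the pressure gauge is struck or leaned on with more than 3 N (contact force between any of the fingers, the arm and gauge above 3 N).
It fails at once if the wheel is forced: pushed by the hand with more than 35 N (contact force between any of the fingers, the arm and wheel above 35 N).
It fails at once if the lid is thrown open or dropped: it swings faster than 3 rad/s (velocity of joint lid above 3 rad/s or velocity of joint lid below -3 rad/s).
It fails at once if the bottle, the vial or the stapler is knocked over or pushed more than 30 mm away (angle between any of bottle, vial, stapler's own z axis and vertical above 0.6 rad or distance of any of bottle, vial, stapler from where it was at the start of the episode above 0.03 m).
It also fails if it takes over 72 s, if anything falls off the work surface, if the arm or the gripper's body presses on something with over 40 N, if the wrist force passes 120 N, or if a joint passes its speed limit or range.

ROBOT

A 6-joint arm with a two-finger parallel gripper is mounted at the origin on a cart in front of the work surface, level with it; the furniture and walls round the work are solid. World frame = base frame: x ahead of the robot, y to its left, z up, the work surface at z = 0. Lengths are in m, angles in rad, forces in N, time in s.
With the tool pointing down it reaches from about 0.35 to 0.85 m from the base axis. Payload 8.1 kg.
Tool frame: the origin (TCP) lies on the mounting face of the last link; the fingertips stand tip_reach ahead of it and the grasp point (between the pads) lies 167 mm ahead of it (tip_reach is the distance from the TCP to the fingertips, in m); z points along the fingers, y is the direction in which the jaws open and shut (so a half turn about z gives the same grasp; the last joint's range is limited). The gripper opens to 93 mm and grips with 3 to 60 N. Pads are 15 mm wide; open, the fingers measure 128 mm over their backs; the gripper's body (75 mm by 188 mm) begins 65 mm behind the grasp point.
Start: joints at [-1.301, 0.13, 1.488, -0, 1.523, -0.085], TCP at [0.208, -0.563, 0.405] pointing down, gripper open.
Joint ranges: [-2.96, 2.96], [-0.89, 2.26], [0.02, 2.5], [-1.34, 4.48], [0, 2.73], [-2.66, 2.66]. Speed limits (rad/s): [2.39, 2.39, 2.79, 3.14, 3.14, 3.14].

INTERFACE

Orientations are given as a 3x3 rotation matrix whose columns are the frame's x, y, z axes.
In Python, from bench import * gives the robot as it stands. The module is installed in compiled form; this text tells all that it offers.
- The arm moves only by the tool arm_command, never from a script. Its argument "targets" is text: rows parted by semicolons, each of 6 numbers parted by spaces: the shift along the tool's x, y, z in m, then the turn, a rotation vector about the tool's x, y, z in rad. In form: tx ty tz ax ay az; .... A call has 1 to 10 rows; each row is the pose to reach, as a shift and turn from the pose measured when the call began, along the tool's axes at that moment; what a row does not reach only later rows make up. A row lasts 1/8 s, in which the tool goes at most 62.5 mm and 10.7 degrees, less where a joint would pass 70% of its speed; a pose out of reach is approached as far as the arm can. A call with a gripper value outside its range is refused whole. "fingers" is the closure in counts, from 0 (fully open) to 255 (shut), set as the call begins (left out, the last holds). The fingers move at their own pace and stop on an object; "squeeze" is the grip in N (left out, the last holds). Time passes only in rows, so rows that repeat a pose let the fingers close. It gives the time, the measured TCP pose, the force and the opening at its end, in the units of the state.
- observe(): the state, without advancing time (a new reading comes with each control period).
- read_camera(name): name is "scene" or "top"; returns the picture (384x512x3 uint8, blue, green, red); there is no depth.
- camera_info(name): a dict with "K" (3x3 intrinsics, pixels), "k1" (the pictures are not rectified: a ray, as slopes to the right and down, at radius r is drawn at 1 + k1 r^2 times it, then the intrinsics apply), "R" (3x3) and "t" (3): a world point X has camera coordinates R X + t. Camera axes: x right, y down, z forward; pixel columns grow to the right and rows downward; lengths in m; the calibration is good to about 2 mm. A picture is of the moment at which its call begins. camera_info takes no time and is no camera call.
- sign_off(): hands the job in, once; it reports no verdict.
The state is a dict: "time_s": time; "q": joint angles; "qd": joint speeds; "effort": joint torques, N m; "eef_pos": TCP position; "tool_rot": TCP orientation; "wrist_force": force on the tool from outside, world axes, zero at the start; "ft_torque": the same for the moment, N m; "grip_width": finger opening in m.
Only numpy, scipy, OpenCV 4.12 (cv2) and the standard library are available. Lean on these libraries where they do the work, as an engineer would, in place of code of your own. Each camera call takes 0.05 s, during which the arm holds its last target. There are 200 camera calls.

## Working session

There is one attempt and no reset: what is moved stays moved. The work goes in short steps, Python scripts to look and compute and a tool call to move; the robot and the scene stay as the last step left them, time stands still between calls to the robot, and variables do not carry over. Pictures are saved under pics/ and viewed, about 8 in all and at most 12, crops included, and the job is handed in when it is done.

Besides the shell and the picture viewer there is one more tool, called after "Call:" by a JSON object that holds its "op" and its "data". arm_command: Moves the arm, as the interface text tells. Its arguments: {"type":"object","properties":{"targets":{"type":"string"},"fingers":{"type":"number"},"squeeze":{"type":"number"}},"required":["targets"]}

```bash
mkdir -p pics
python3 - <<'E'
from bench import *
import cv2
s=observe()
for k,v in s.items(): print(k,v)
for n in ("scene","top"):
    im=read_camera(n); cv2.imwrite(f"pics/{n}0.png",im); print(n,camera_info(n))
E
```

```text
time_s 0.0
q [-1.30138666e+00  1.31149033e-01  1.48926393e+00 -8.10012109e-06
  1.52299361e+00 -8.53801797e-02]
qd [ 0.0008689   0.00137584  0.00071213  0.00140608 -0.00054178  0.00086318]
effort [ 2.47090685e-05 -5.59853911e+01 -4.91754520e+01  7.66849425e-02
  3.56963393e-02 -1.10127014e-04]
eef_pos [ 0.20840636 -0.5624021   0.40370282]
tool_rot [[ 9.37719415e-01  3.47393234e-01 -4.90594767e-04]
 [ 3.47393549e-01 -9.37717800e-01  1.74632924e-03]
 [ 1.46623515e-04 -1.80799629e-03 -9.99998355e-01]]
wrist_force [ 0.01833726 -0.03554635 -0.3034299 ]
ft_torque [-0.01862248  0.01105664  0.01200651]
grip_width 0.0928258506807621
scene {'K': array([[354.3527683 ,   0.        , 256.11006233],
       [  0.        , 354.3527683 , 185.94936637],
       [  0.        ,   0.        ,   1.        ]]), 'k1': -0.09116357045677549, 'R': array([[-0.774188  , -0.6327388 , -0.0165696 ],
       [-0.47171429,  0.59422583, -0.65144554],
       [ 0.42204096, -0.4965252 , -0.75851444]]), 't': array([0.47154744, 0.36819139, 0.91092446])}
top {'K': array([[469.2109866 ,   0.        , 268.16552288],
       [  0.        , 469.2109866 , 193.10629415],
       [  0.        ,   0.        ,   1.        ]]), 'k1': 0.02947155240031748, 'R': array([[ 2.67200663e-02, -9.99642923e-01, -2.52378386e-04],
       [-9.97062254e-01, -2.66329547e-02, -7.18160685e-02],
       [ 7.17837031e-02,  2.17056707e-03, -9.97417861e-01]]), 't': array([-0.03083728,  0.57815657,  1.31881662])}
```

View pics/scene0.png

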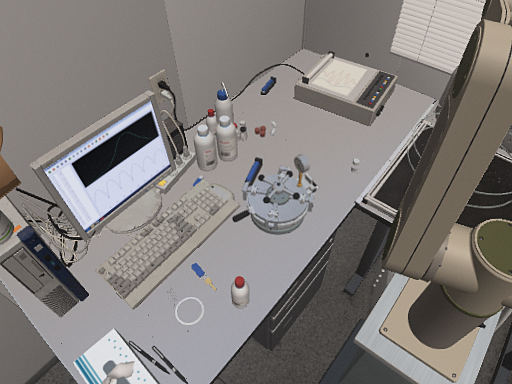

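View pics/top0.png

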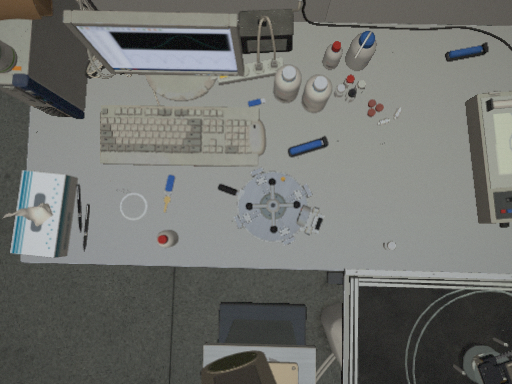

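```bash
cat > h.py <<'E'
from bench import *
import cv2, numpy as np
def ray(n,u,v):
    c=camera_info(n);K=c["K"];k=c["k1"]
    d=np.array([(u-K[0,2])/K[0,0],(v-K[1,2])/K[1,1]]);x=d.copy()
    for _ in range(20): x=d/(1+k*(x@x))
    return -c["R"].T@c["t"], c["R"].T@np.r_[x,1]
def onz(n,u,v,z):
    o,d=ray(n,u,v); return o+d*(z-o[2])/d[2]
def tri(a,b):
    o1,d1=ray("scene",*a);o2,d2=ray("top",*b)
    s=np.linalg.lstsq(np.c_[d1,-d2],o2-o1,rcond=None)[0]
    p,q=o1+s[0]*d1,o2+s[1]*d2
    return (p+q)/2,np.linalg.norm(p-q)
def proj(n,X):
    c=camera_info(n);p=c["R"]@np.asarray(X)+c["t"];x=p[:2]/p[2]
    return c["K"][:2,:2]@(x*(1+c["k1"]*(x@x)))+c["K"][:2,2]
E
python3 - <<'E'
import cv2,numpy as np
a=cv2.imread("pics/top0.png")[155:255,205:335]; b=cv2.imread("pics/scene0.png")[145:245,225:325]
cv2.imwrite("pics/c0.png",np.hstack([cv2.resize(a,None,fx=4,fy=4,interpolation=2),cv2.resize(b,(270,270))[:, :] if 0 else cv2.resize(b,None,fx=2.7,fy=4,interpolation=2)]))
E
```

```text
(no output)
```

View pics/c0.png

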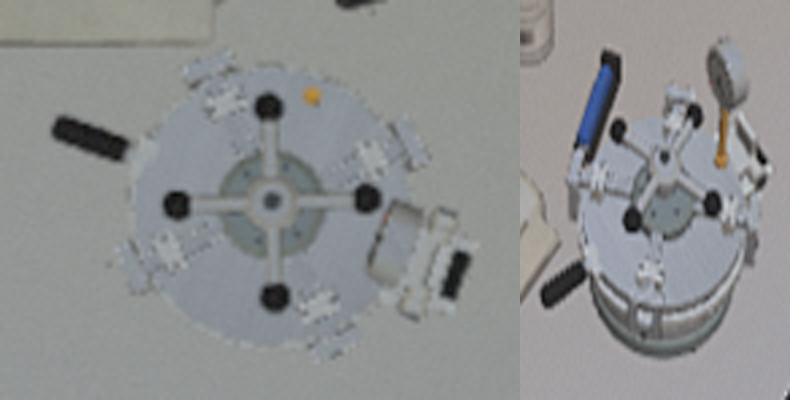

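```bash
cat > m.py <<'E'
from h import *
T=lambda p:(205+p[0]/4-.4,155+p[1]/4-.4); S=lambda p:(225+(p[0]-520)/2.7-.3,145+p[1]/4-.4)
print("hub",tri(S((664,157)),T((273,200))))
P=[]
for a,b in [((618,130),(268,107)),((694,115),(367,200)),((712,204),(275,297)),((633,219),(177,205))]:
    p,e=tri(S(a),T(b));P.append(p);q=onz("top",*T(b),.149);print("ball",p.round(4),e.round(4),q.round(4))
print("mean",np.mean(P,0), "plane", np.mean([onz("top",*T(b),.149) for b in [(268,107),(367,200),(275,297),(177,205)]],0))
print("rod end",tri(S((548,297)),T((57,124))),"root",tri(S((582,270)),T((124,148))))
for b in [(57,124),(128,148)]: print(onz("top",*T(b),.099))
print("dial",tri(S((730,75)),T((396,240))))
print("dial top z.227",onz("top",*T((405,212)),.227),onz("top",*T((380,268)),.227))
print("bottle",onz("top",164,239,.124),onz("scene",239,281,.124),"vial",onz("top",390,245,.058),onz("scene",355,161,.058),"stapler",onz("top",308,147,.03))
E
python3 m.py
```

```text
hub (array([ 0.54194281, -0.02708748,  0.15707813]), np.float64(0.0050696952154485))
ball [ 0.6022 -0.0224  0.1491] 0.0047 [ 0.6002 -0.0237  0.149 ]
ball [ 0.5444 -0.0874  0.1493] 0.0061 [ 0.5418 -0.089   0.149 ]
ball [ 0.4801 -0.0302  0.1471] 0.0049 [ 0.478  -0.0314  0.149 ]
ball [0.537  0.0343 0.1488] 0.0039 [0.5353 0.0332 0.149 ]
mean [ 0.5409075  -0.02642576  0.14858343] plane [ 0.53883443 -0.02774701  0.149     ]
rod end (array([0.58978483, 0.1175693 , 0.09892871]), np.float64(0.00015126296321253723)) root (array([0.57671279, 0.07342787, 0.09576668]), np.float64(0.003914648291366587))
[0.58984043 0.11760649 0.099     ]
[0.57493723 0.0693788  0.099     ]
dial (array([ 0.51542859, -0.10448902,  0.19769153]), np.float64(0.0005131282879955244))
dial top z.227 [ 0.53137105 -0.1074955   0.227     ] [ 0.49731977 -0.09318414  0.227     ]
bottle [0.44395348 0.25313302 0.124     ] [0.44421093 0.26552884 0.124     ] vial [ 0.44216165 -0.35384404  0.058     ] [ 0.44636847 -0.34835015  0.058     ] stapler [ 0.7130285  -0.12552616  0.03      ]
```

Call:
{"op": "arm_command", "data": {"targets": "0 0 -0.05 0 0 0;0.53 -0.355 -0.05 0 0 -0.9;0.53 -0.355 -0.05 0 0 -0.9;0.53 -0.355 -0.05 0 0 -0.9;0.53 -0.355 -0.05 0 0 -0.9;0.53 -0.355 -0.05 0 0 -0.9;0.53 -0.355 -0.05 0 0 -0.9;0.53 -0.355 -0.05 0 0 -0.9;0.53 -0.355 -0.05 0 0 -0.9;0.53 -0.355 -0.05 0 0 -0.9", "fingers": 255, "squeeze": 20}}

```text
time_s: 1.35
eef_pos: [0.5387, -0.1047, 0.4541]
tool_rot: [[0.311, 0.95, -0.001], [0.95, -0.311, 0.002], [0.001, -0.001, -1.0]]
wrist_force: [1.3, -0.5, 0.2]
grip_width: 0.0008
```

Call:
{"op": "arm_command", "data": {"targets": "0.07 0.022 0 0 0 0;0.07 0.022 0 0 0 0;0.07 0.022 0.06 0 0 0;0.07 0.022 0.1 0 0 0;0.07 0.022 0.1 0 0 0;0.07 0.022 0.1 0 0 0"}}

```text
time_s: 2.1
eef_pos: [0.5816, -0.0454, 0.356]
tool_rot: [[0.311, 0.95, 0.001], [0.95, -0.311, 0.001], [0.001, 0.001, -1.0]]
wrist_force: [-0.1, -0.8, 0.0]
grip_width: 0.0001
```

Run:
```python
from h import *
s=read_camera("scene");t=read_camera("top");o=observe();print(o["eef_pos"],o["q"].round(3) if hasattr(o["q"],"round") else o["q"])
p=np.array(o["eef_pos"])
for d in (.167,.18): print(d,proj("scene",p-[0,0,d]),proj("top",p-[0,0,d]))
a=cv2.resize(s[120:240,220:350],None,fx=4,fy=4,interpolation=2);cv2.imwrite("pics/s1.png",a)
```

```text
[ 0.5820479  -0.04531103  0.35717323] [-1.660e-01  1.110e-01  1.596e+00  1.000e-03  1.431e+00  1.500e-01]
0.167 [272.00918379 166.37784457] [280.17320374 187.2422466 ]
0.18 [271.93344056 169.4324847 ] [280.04296682 187.6765426 ]
```

View pics/s1.png

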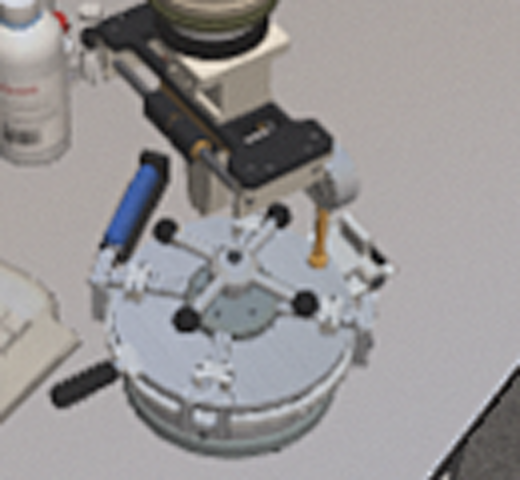

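Call:
{"op": "arm_command", "data": {"targets": "-0.006 0 0 0 0 0;-0.006 0 0.025 0 0 0;-0.006 0 0.045 0 0 0;-0.006 0 0.045 0 0 0"}}

```text
time_s: 2.7
eef_pos: [0.5796, -0.051, 0.3102]
tool_rot: [[0.311, 0.95, 0.0], [0.95, -0.311, 0.001], [0.001, -0.0, -1.0]]
wrist_force: [0.5, 0.0, 0.4]
grip_width: 0.0005
```

```bash
cat > path.py <<'E'
# rows for finger centre path: python3 path.py <spoke angle deg list>; finger fixed orientation
from h import *
import sys
C=np.array([.541,-.027])
def centre(th,r=.045,a=.0075,b=.0175,R=None):
    th=np.radians(th);u=np.array([np.cos(th),np.sin(th)]);n=np.array([-u[1],u[0]])
    off=.005+a*abs(n@R[:2,0])+b*abs(n@R[:2,1])
    return C+r*u-off*n
if __name__=="__main__":
    o=observe();R=np.array(o["tool_rot"]);p=np.array(o["eef_pos"]);print(p.round(4),np.array(o["wrist_force"]).round(1))
    for th in map(float,sys.argv[1:]):
        d=np.r_[centre(th,R=R),p[2]]-p; print(th,(R.T@d).round(3))
E
python3 path.py 0 4 9 16 24 32 40 48 56 64 72 80 90 100
```

```text
[ 0.5796 -0.051   0.3102] [0.5 0.  0.4]
0.0 [0.008 0.004 0.   ]
4.0 [0.011 0.005 0.   ]
9.0 [0.014 0.005 0.   ]
16.0 [0.019 0.005 0.   ]
24.0 [0.024 0.004 0.   ]
32.0 [0.03  0.003 0.   ]
40.0 [ 0.036 -0.     0.   ]
48.0 [ 0.042 -0.004  0.   ]
56.0 [ 0.048 -0.009  0.   ]
64.0 [ 0.052 -0.015  0.   ]
72.0 [ 0.056 -0.022  0.   ]
80.0 [ 0.059 -0.027  0.   ]
90.0 [ 0.061 -0.035  0.   ]
100.0 [ 0.062 -0.044  0.   ]
```

Call:
{"op": "arm_command", "data": {"targets": "0.008 0.004 0 0 0 0;0.014 0.005 0 0 0 0;0.019 0.005 0 0 0 0;0.024 0.004 0 0 0 0;0.03 0.003 0 0 0 0;0.036 0 0 0 0 0;0.042 -0.004 0 0 0 0;0.048 -0.009 0 0 0 0;0.052 -0.015 0 0 0 0;0.056 -0.022 0 0 0 0"}}

```text
time_s: 3.95
eef_pos: [0.5769, 0.0086, 0.3118]
tool_rot: [[0.311, 0.95, 0.003], [0.95, -0.311, -0.001], [-0.0, 0.003, -1.0]]
wrist_force: [0.9, -9.4, -1.6]
grip_width: 0.0007
```

```bash
python3 path.py 72 80 88 96 104 112 120 128 136 144 150
python3 - <<'E'
from h import *
t=read_camera("top");s=read_camera("scene")
cv2.imwrite("pics/w1.png",np.hstack([cv2.resize(t[155:255,205:335],None,fx=3,fy=3,interpolation=2),cv2.resize(s[145:245,225:325],None,fx=3,fy=3,interpolation=2)]))
E
```

```text
[0.5769 0.0086 0.3118] [ 0.9 -9.4 -1.6]
72.0 [ 0.    -0.001 -0.   ]
80.0 [ 0.003 -0.006 -0.   ]
88.0 [ 0.005 -0.013 -0.   ]
96.0 [ 0.006 -0.02  -0.   ]
104.0 [ 0.006 -0.027 -0.   ]
112.0 [ 0.004 -0.034 -0.   ]
120.0 [ 0.002 -0.042 -0.   ]
128.0 [-0.002 -0.049 -0.   ]
136.0 [-0.008 -0.055 -0.   ]
144.0 [-0.015 -0.061 -0.   ]
150.0 [-0.02  -0.064 -0.   ]
```

View pics/w1.png

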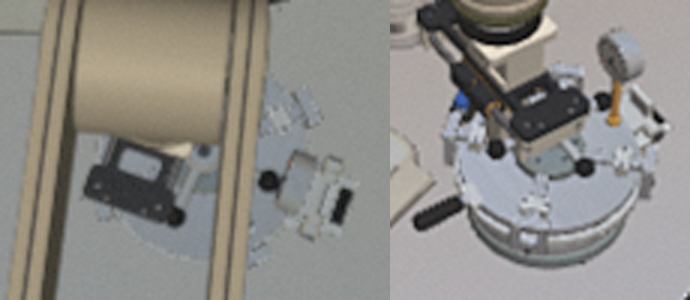

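Call:
{"op": "arm_command", "data": {"targets": "0.003 -0.006 0 0 0 0;0.005 -0.013 0 0 0 0;0.006 -0.02 0 0 0 0;0.006 -0.027 0 0 0 0;0.004 -0.034 0 0 0 0;0.002 -0.042 0 0 0 0;-0.002 -0.049 0 0 0 0;-0.008 -0.055 0 0 0 0"}}

```text
time_s: 5.05
eef_pos: [0.5233, 0.0187, 0.3137]
tool_rot: [[0.31, 0.951, 0.009], [0.951, -0.31, -0.001], [0.001, 0.009, -1.0]]
wrist_force: [10.2, -3.9, -0.6]
grip_width: 0.0004
```

```bash
python3 path.py 128 132 136 140 0 30 36 40 44 48
python3 - <<'E'
from h import *
t=read_camera("top");s=read_camera("scene")
cv2.imwrite("pics/w2.png",np.hstack([cv2.resize(t[155:255,205:335],None,fx=3,fy=3,interpolation=2),cv2.resize(s[145:245,225:325],None,fx=3,fy=3,interpolation=2)]))
E
```

```text
[0.5233 0.0187 0.3137] [10.2 -3.9 -0.6]
128.0 [0.005 0.005 0.   ]
132.0 [0.002 0.002 0.   ]
136.0 [-0.001 -0.001 -0.   ]
140.0 [-0.004 -0.004 -0.   ]
0.0 [-0.041  0.079  0.001]
30.0 [-0.02   0.078  0.001]
36.0 [-0.015  0.076  0.001]
40.0 [-0.012  0.075  0.001]
44.0 [-0.009  0.073  0.001]
48.0 [-0.007  0.071  0.001]
```

View pics/w2.png

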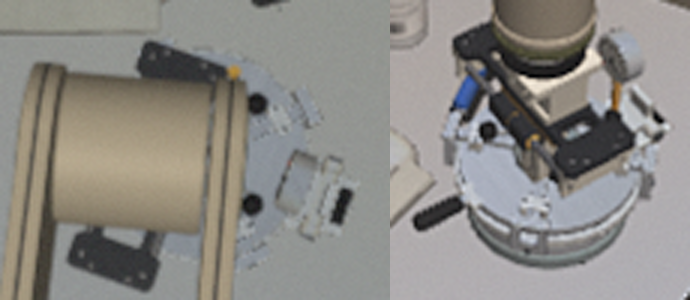

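Call:
{"op": "arm_command", "data": {"targets": "0.008 0.008 0 0 0 0;0.008 0.008 -0.04 0 0 0;-0.012 0.045 -0.04 0 0 0;-0.025 0.079 -0.04 0 0 0;-0.025 0.079 -0.04 0 0 0;-0.025 0.079 -0.01 0 0 0;-0.025 0.079 0.003 0 0 0;-0.025 0.079 0.003 0 0 0"}}

```text
time_s: 6.15
eef_pos: [0.5897, -0.0292, 0.31]
tool_rot: [[0.31, 0.951, 0.005], [0.951, -0.31, -0.001], [0.0, 0.005, -1.0]]
wrist_force: [0.1, -0.2, 0.8]
grip_width: 0.0003
```

```bash
python3 path.py 24 30 36 40 44 48 52 56
```

```text
[ 0.5897 -0.0292  0.31  ] [ 0.1 -0.2  0.8]
24.0 [0.001 0.001 0.   ]
30.0 [0.005 0.    0.   ]
36.0 [ 0.01  -0.001 -0.   ]
40.0 [ 0.013 -0.003 -0.   ]
44.0 [ 0.016 -0.005 -0.   ]
48.0 [ 0.018 -0.007 -0.   ]
52.0 [ 0.021 -0.009 -0.   ]
56.0 [ 0.024 -0.012 -0.   ]
```

Call:
{"op": "arm_command", "data": {"targets": "0.005 0 0 0 0 0;0.01 -0.001 0 0 0 0;0.013 -0.003 0 0 0 0;0.016 -0.005 0 0 0 0;0.018 -0.007 0 0 0 0;0.021 -0.009 0 0 0 0"}}

```text
time_s: 6.9
eef_pos: [0.5876, -0.007, 0.3101]
tool_rot: [[0.31, 0.951, 0.006], [0.951, -0.31, -0.003], [-0.001, 0.006, -1.0]]
wrist_force: [0.3, -7.0, 0.4]
grip_width: 0.0005
```

```bash
python3 path.py 48 52 56 60 64
```

```text
[ 0.5876 -0.007   0.3101] [ 0.3 -7.   0.4]
48.0 [-0.002  0.002  0.   ]
52.0 [ 0.001 -0.    -0.   ]
56.0 [ 0.003 -0.003 -0.   ]
60.0 [ 0.006 -0.006 -0.   ]
64.0 [ 0.008 -0.009 -0.   ]
```

Call:
{"op": "arm_command", "data": {"targets": "0.001 -0.001 0 0 0 0;0.002 -0.002 0 0 0 0;0.003 -0.003 0 0 0 0"}}

```text
time_s: 7.28
eef_pos: [0.5858, -0.004, 0.3102]
tool_rot: [[0.311, 0.95, 0.006], [0.95, -0.311, -0.005], [-0.003, 0.007, -1.0]]
wrist_force: [0.7, -6.1, 0.2]
grip_width: 0.0004
```

Call:
{"op": "arm_command", "data": {"targets": "0.001 -0.001 0 0 0 0;0.002 -0.002 0 0 0 0;0.003 -0.003 0 0 0 0"}}

```text
time_s: 7.65
eef_pos: [0.584, -0.0011, 0.3104]
tool_rot: [[0.312, 0.95, 0.007], [0.95, -0.312, -0.007], [-0.004, 0.009, -1.0]]
wrist_force: [1.8, -5.2, -0.0]
grip_width: 0.0002
```

Call:
{"op": "arm_command", "data": {"targets": "0.001 -0.001 0 0 0 0;0.002 -0.002 0 0 0 0;0.002 -0.003 0 0 0 0"}}

```text
time_s: 8.02
eef_pos: [0.5821, 0.001, 0.3107]
tool_rot: [[0.312, 0.95, 0.009], [0.95, -0.312, -0.008], [-0.005, 0.011, -1.0]]
wrist_force: [2.2, -4.3, -1.6]
grip_width: 0.0004
```

```bash
python3 path.py 56 60 64 68 72 76 80 84 88 92 96 100
```

```text
[0.5821 0.001  0.3107] [ 2.2 -4.3 -1.6]
56.0 [-0.003  0.005  0.   ]
60.0 [-0.     0.002  0.   ]
64.0 [ 0.002 -0.001 -0.   ]
68.0 [ 0.004 -0.004 -0.   ]
72.0 [ 0.006 -0.008 -0.   ]
76.0 [ 0.007 -0.011 -0.   ]
80.0 [ 0.008 -0.014 -0.   ]
84.0 [ 0.01  -0.017 -0.   ]
88.0 [ 0.01 -0.02 -0.  ]
92.0 [ 0.011 -0.023 -0.   ]
96.0 [ 0.011 -0.027 -0.   ]
100.0 [ 0.012 -0.03  -0.   ]
```

Call:
{"op": "arm_command", "data": {"targets": "0.001 -0.001 0 0 0 0;0.002 -0.002 0 0 0 0;0.002 -0.003 0 0 0 0"}}

```text
time_s: 8.4
eef_pos: [0.5802, 0.0033, 0.311]
tool_rot: [[0.313, 0.95, 0.01], [0.95, -0.313, -0.009], [-0.006, 0.012, -1.0]]
wrist_force: [3.1, -4.3, -1.0]
grip_width: 0.0003
```

Call:
{"op": "arm_command", "data": {"targets": "0.001 -0.001 0 0 0 0;0.002 -0.002 0 0 0 0;0.002 -0.004 0 0 0 0"}}

```text
time_s: 8.78
eef_pos: [0.5773, 0.0061, 0.3113]
tool_rot: [[0.313, 0.95, 0.012], [0.95, -0.313, -0.01], [-0.006, 0.014, -1.0]]
wrist_force: [3.9, -2.7, 0.1]
grip_width: 0.0005
```

Call:
{"op": "arm_command", "data": {"targets": "0.001 -0.001 0 0 0 0;0.001 -0.002 0 0 0 0;0.002 -0.004 0 0 0 0"}}

```text
time_s: 9.15
eef_pos: [0.5743, 0.0089, 0.3114]
tool_rot: [[0.314, 0.95, 0.012], [0.95, -0.313, -0.011], [-0.006, 0.015, -1.0]]
wrist_force: [2.8, -5.0, -0.5]
grip_width: 0.0005
```

Call:
{"op": "arm_command", "data": {"targets": "0 -0.001 0 0 0 0;0.001 -0.003 0 0 0 0;0.001 -0.004 0 0 0 0"}}

```text
time_s: 9.52
eef_pos: [0.571, 0.0109, 0.3116]
tool_rot: [[0.313, 0.95, 0.013], [0.95, -0.313, -0.011], [-0.007, 0.016, -1.0]]
wrist_force: [5.0, -4.2, -0.4]
grip_width: 0.0006
```

```bash
python3 path.py 64 68 72 76 80 84 88 92 96 100 104
```

```text
[0.571  0.0109 0.3116] [ 5.  -4.2 -0.4]
64.0 [-0.004  0.013  0.   ]
68.0 [-0.002  0.009  0.   ]
72.0 [-0.     0.006  0.   ]
76.0 [0.001 0.003 0.   ]
80.0 [ 0.002  0.    -0.   ]
84.0 [ 0.004 -0.003 -0.   ]
88.0 [ 0.004 -0.006 -0.   ]
92.0 [ 0.005 -0.01  -0.   ]
96.0 [ 0.005 -0.013 -0.   ]
100.0 [ 0.006 -0.017 -0.   ]
104.0 [ 0.005 -0.021 -0.   ]
```

Call:
{"op": "arm_command", "data": {"targets": "0 0 0 0.005 0.002 0;0.001 0 0 0.01 0.004 0;0.001 -0.001 0 0.016 0.006 0"}}

```text
time_s: 9.9
eef_pos: [0.5707, 0.0118, 0.3118]
tool_rot: [[0.314, 0.95, 0.001], [0.95, -0.314, -0.002], [-0.001, 0.002, -1.0]]
wrist_force: [4.7, -4.8, -1.4]
grip_width: 0.0004
```

Call:
{"op": "arm_command", "data": {"targets": "0 -0.001 0 0 0 0;0.001 -0.003 0 0 0 0;0.001 -0.004 0 0 0 0"}}

```text
time_s: 10.28
eef_pos: [0.5675, 0.0137, 0.3121]
tool_rot: [[0.314, 0.95, 0.003], [0.95, -0.314, -0.002], [-0.001, 0.003, -1.0]]
wrist_force: [4.7, -4.6, -0.8]
grip_width: 0.0006
```

Call:
{"op": "arm_command", "data": {"targets": "0 -0.001 0 0 0 0;0.001 -0.003 0 0 0 0;0.001 -0.004 0 0 0 0"}}

```text
time_s: 10.65
eef_pos: [0.5644, 0.0158, 0.3125]
tool_rot: [[0.314, 0.95, 0.005], [0.95, -0.314, -0.003], [-0.001, 0.005, -1.0]]
wrist_force: [4.8, -3.8, -0.5]
grip_width: 0.0003
```

Call:
{"op": "arm_command", "data": {"targets": "0 -0.001 0 0 0 0;0 -0.003 0 0 0 0;0.001 -0.004 0 0 0 0"}}

```text
time_s: 11.02
eef_pos: [0.5613, 0.0179, 0.3128]
tool_rot: [[0.314, 0.949, 0.006], [0.95, -0.314, -0.003], [-0.001, 0.007, -1.0]]
wrist_force: [5.4, -3.7, -0.3]
grip_width: 0.0006
```

```bash
python3 path.py 80 84 88 92 96 100 104 108 112 116
```

```text
[0.5613 0.0179 0.3128] [ 5.4 -3.7 -0.3]
80.0 [-0.001  0.012  0.   ]
84.0 [-0.     0.008  0.   ]
88.0 [0.001 0.005 0.   ]
92.0 [0.002 0.002 0.   ]
96.0 [ 0.002 -0.002 -0.   ]
100.0 [ 0.002 -0.005 -0.   ]
104.0 [ 0.002 -0.009 -0.   ]
108.0 [ 0.001 -0.013 -0.   ]
112.0 [ 0.    -0.017 -0.   ]
116.0 [-0.001 -0.02  -0.   ]
```

Call:
{"op": "arm_command", "data": {"targets": "0 -0.001 0.001 0 0 0;0.001 -0.003 0.001 0 0 0;0.001 -0.004 0.001 0 0 0"}}

```text
time_s: 11.4
eef_pos: [0.559, 0.0197, 0.313]
tool_rot: [[0.314, 0.949, 0.011], [0.949, -0.314, -0.004], [-0.001, 0.012, -1.0]]
wrist_force: [11.7, -6.4, -2.0]
grip_width: 0.0007
```

Call:
{"op": "arm_command", "data": {"targets": "0 -0.001 0 0 0 0;0.001 -0.003 0 0 0 0;0.001 -0.004 0 0 0 0"}}

```text
time_s: 11.78
eef_pos: [0.5572, 0.0212, 0.3141]
tool_rot: [[0.314, 0.949, 0.018], [0.949, -0.314, -0.006], [-0.0, 0.019, -1.0]]
wrist_force: [17.0, -8.9, -6.2]
grip_width: 0.0004
```

Call:
{"op": "arm_command", "data": {"targets": "0 -0.001 0.001 0 0 0;0 -0.003 0.001 0 0 0;0 -0.004 0.001 0 0 0"}}

```text
time_s: 12.15
eef_pos: [0.5555, 0.0215, 0.3143]
tool_rot: [[0.314, 0.949, 0.027], [0.949, -0.314, -0.008], [0.0, 0.028, -1.0]]
wrist_force: [19.5, -9.3, -7.8]
grip_width: 0.0004
```

Call:
{"op": "arm_command", "data": {"targets": "0 -0.001 0 0 0 0;0 -0.003 0 0 0 0;0 -0.004 0 0 0 0"}}

```text
time_s: 12.52
eef_pos: [0.5538, 0.022, 0.3156]
tool_rot: [[0.315, 0.949, 0.036], [0.949, -0.314, -0.01], [0.002, 0.037, -0.999]]
wrist_force: [20.1, -8.9, -7.8]
grip_width: 0.0003
```

Call:
{"op": "arm_command", "data": {"targets": "0 -0.001 0.001 0 0 0;0 -0.003 0.001 0 0 0;0 -0.004 0.001 0 0 0"}}

```text
time_s: 12.9
eef_pos: [0.5523, 0.0226, 0.3159]
tool_rot: [[0.315, 0.948, 0.045], [0.949, -0.315, -0.012], [0.003, 0.046, -0.999]]
wrist_force: [20.5, -8.5, -7.1]
grip_width: 0.0004
```

```bash
python3 path.py 100 104 108 112 116 120 124 128 132 136
```

```text
[0.5523 0.0226 0.3159] [20.5 -8.5 -7.1]
100.0 [0.    0.005 0.   ]
104.0 [0.    0.001 0.   ]
108.0 [-0.    -0.003 -0.   ]
112.0 [-0.001 -0.007 -0.   ]
116.0 [-0.003 -0.01  -0.   ]
120.0 [-0.004 -0.014 -0.001]
124.0 [-0.006 -0.017 -0.001]
128.0 [-0.008 -0.021 -0.001]
132.0 [-0.011 -0.024 -0.001]
136.0 [-0.014 -0.027 -0.001]
```

Call:
{"op": "arm_command", "data": {"targets": "0.001 0.01 0 0.02 0.01 0;0.001 0.012 -0.03 0.045 0.015 0;0.001 0.012 -0.08 0.045 0.015 0;0.1 0.05 -0.12 0.045 0.015 0;0.15 0.1 -0.12 0.045 0.015 0;0.15 0.1 -0.12 0.045 0.015 0;0.15 0.1 -0.12 0.045 0.015 0;0.15 0.1 -0.12 0.045 0.015 0"}}

```text
time_s: 13.9
eef_pos: [0.6886, 0.1352, 0.4397]
tool_rot: [[0.314, 0.949, 0.004], [0.949, -0.314, 0.017], [0.017, -0.001, -1.0]]
wrist_force: [-0.2, -0.4, -0.1]
grip_width: 0.0003
```

Run:
```python
from h import *
t=read_camera("top");s=read_camera("scene")
cv2.imwrite("pics/w3.png",np.hstack([cv2.resize(t[155:255,205:335],None,fx=3,fy=3,interpolation=2),cv2.resize(s[145:245,225:325],None,fx=3,fy=3,interpolation=2)]))
print(observe()["q"])
```

```text
[0.11543208 0.39296694 1.11478177 0.01580082 1.62576351 0.43668923]
```

View pics/w3.png

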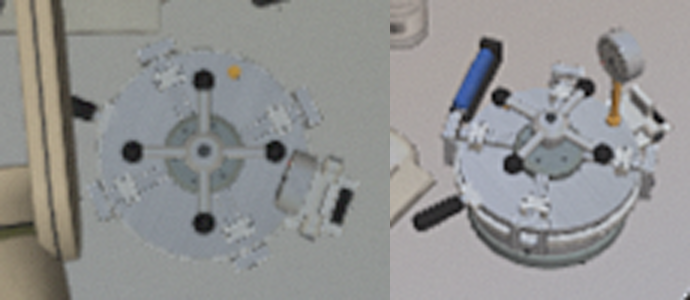

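Call:
{"op": "arm_command", "data": {"targets": "0.05 -0.04 0.02 0 -0.2 0;0.1 -0.089 0.05 0 -0.4 0;0.104 -0.089 0.09 0 -0.6 0;0.104 -0.089 0.13 0 -0.8 0;0.104 -0.089 0.166 0 -0.8 0;0.104 -0.089 0.166 0 -0.8 0;0.104 -0.089 0.166 0 -0.8 0;0.104 -0.089 0.166 0 -0.8 0", "fingers": 90}}

```text
time_s: 15.0
eef_pos: [0.6383, 0.2635, 0.2809]
tool_rot: [[0.228, 0.949, -0.219], [0.675, -0.316, -0.667], [-0.702, 0.005, -0.712]]
wrist_force: [0.3, -0.1, 1.1]
grip_width: 0.0602
```

```bash
cat > g.py <<'E'
from h import *
f=np.array([.314,.949,0]);G=np.array([.582,.0964,.099])
o=observe();R=np.array(o["tool_rot"]);p=np.array(o["eef_pos"]);print(p.round(4),np.array(o["q"]).round(3),o["grip_width"])
print(R.round(3)); gp=p+.167*R[:,2]; print("grasp pt",gp.round(4),"to grip in tool",(R.T@(G-gp)).round(4))
E
python3 g.py
```

```text
[0.6383 0.2635 0.2809] [ 0.457  0.754  1.016 -0.563  1.917  0.736] 0.0601972001788251
[[ 0.228  0.949 -0.219]
 [ 0.675 -0.316 -0.667]
 [-0.702  0.005 -0.712]]
grasp pt [0.6018 0.1521 0.1619] to grip in tool [ 0.002  -0.0015  0.0863]
```

Call:
{"op": "arm_command", "data": {"targets": "0.002 -0.001 0.03 0 0 0;0.002 -0.001 0.06 0 0 0;0.002 -0.001 0.075 0 0 0;0.002 -0.001 0.086 0 0 0;0.002 -0.001 0.086 0 0 0"}}

```text
time_s: 15.62
eef_pos: [0.6191, 0.2075, 0.2185]
tool_rot: [[0.229, 0.949, -0.219], [0.675, -0.316, -0.667], [-0.702, 0.005, -0.713]]
wrist_force: [0.1, -0.2, 0.0]
grip_width: 0.0599
```

```bash
python3 g.py
python3 - <<'E'
from h import *
t=read_camera("top");s=read_camera("scene")
cv2.imwrite("pics/g1.png",np.hstack([cv2.resize(t[140:240,185:315],None,fx=3,fy=3,interpolation=2),cv2.resize(s[160:260,210:310],None,fx=3,fy=3,interpolation=2)]))
E
```

```text
[0.6191 0.2075 0.2185] [ 0.4    0.704  1.21  -0.569  1.766  0.769] 0.059910200870772805
[[ 0.229  0.949 -0.219]
 [ 0.675 -0.316 -0.667]
 [-0.702  0.005 -0.713]]
grasp pt [0.5825 0.0962 0.0995] to grip in tool [ 0.0003 -0.0006  0.0003]
```

View pics/g1.png

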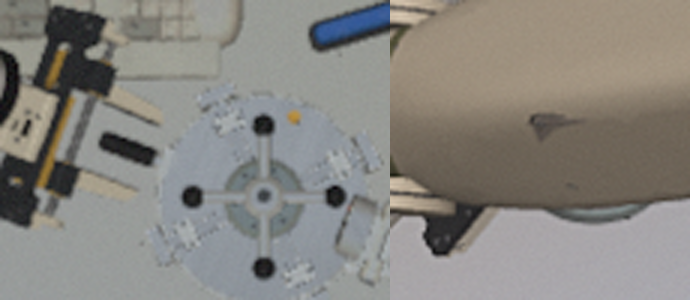

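Call:
{"op": "arm_command", "data": {"targets": "0 0 0 0 0 0;0 0 0 0 0 0;0 0 0 0 0 0;0 0 0 0 0 0;0 0 0 0 0 0;0 0 0 0 0 0", "fingers": 255, "squeeze": 25}}

```text
time_s: 16.48
eef_pos: [0.6194, 0.2082, 0.2191]
tool_rot: [[0.229, 0.949, -0.217], [0.675, -0.316, -0.666], [-0.701, 0.006, -0.713]]
wrist_force: [0.9, 0.1, -0.2]
grip_width: 0.0174
```

```bash
cat > l.py <<'E'
# rows for turning about the hinge by given angles from the present pose; rigid with the tool
from h import *
import sys
from scipy.spatial.transform import Rotation as Ro
f=np.array([.314,.949,0]);f/=np.linalg.norm(f);C=np.array([.541,-.027,0]);H=C-.112*f+[0,0,.096]
ax=np.cross(f,[0,0,1])
o=observe();R=np.array(o["tool_rot"]);p=np.array(o["eef_pos"]);gp=p+.167*R[:,2];v=gp-H
print(p.round(4),o["grip_width"],np.array(o["wrist_force"]).round(1),"q",np.array(o["q"]).round(2),"lid angle",np.arctan2(v[2],v@f).round(3),"r",np.linalg.norm(v).round(4),"lat",(v@ax).round(4))
for a in map(float,sys.argv[1:]):
    Q=Ro.from_rotvec(ax*a); d=R.T@(H+Q.apply(p-H)-p); w=R.T@(ax*a)
    print(a,d.round(4),w.round(3))
E
python3 l.py .05 .1 .15 .2 .26 .32 .38 .44 .5
```

```text
[0.6194 0.2082 0.2191] 0.0174262013058328 [ 0.9  0.1 -0.2] q [ 0.4   0.7   1.21 -0.57  1.77  0.77] lid angle 0.016 r 0.2429 lat 0.0011
0.05 [-0.0172  0.0001 -0.0081] [0.   0.05 0.  ]
0.1 [-0.0348  0.0002 -0.0153] [0.001 0.1   0.   ]
0.15 [-0.0527  0.0003 -0.0216] [0.001 0.15  0.   ]
0.2 [-0.071   0.0005 -0.0271] [0.001 0.2   0.001]
0.26 [-0.0932  0.0006 -0.0324] [0.001 0.26  0.001]
0.32 [-0.1156  0.0007 -0.0363] [0.002 0.32  0.001]
0.38 [-0.1383  0.0008 -0.0389] [0.002 0.38  0.001]
0.44 [-0.1611  0.001  -0.0402] [0.002 0.44  0.001]
0.5 [-0.1839  0.0011 -0.0401] [0.003 0.5   0.001]
```

Call:
{"op": "arm_command", "data": {"targets": "-0.004 0 -0.002 0 0.012 0;-0.0086 0 -0.004 0 0.025 0;-0.0172 0 -0.0081 0 0.05 0;-0.0348 0 -0.0153 0 0.1 0"}}

```text
time_s: 16.98
eef_pos: [0.6147, 0.1947, 0.2544]
tool_rot: [[0.249, 0.949, -0.193], [0.74, -0.315, -0.595], [-0.625, 0.006, -0.781]]
wrist_force: [3.4, -1.8, -5.0]
grip_width: 0.0173
```

```bash
python3 l.py .05 .1 .15 .2 .25 .3 .35 .4 .45 .5
```

```text
[0.6147 0.1947 0.2544] 0.017303132611071022 [ 3.4 -1.8 -5. ] q [ 0.37  0.6   1.27 -0.51  1.72  0.73] lid angle 0.116 r 0.2429 lat 0.001
0.05 [-0.0172  0.0001 -0.0081] [0.   0.05 0.  ]
0.1 [-0.0348  0.0002 -0.0154] [0.  0.1 0. ]
0.15 [-0.0527  0.0003 -0.0217] [0.001 0.15  0.001]
0.2 [-0.0709  0.0004 -0.0272] [0.001 0.2   0.001]
0.25 [-0.0894  0.0005 -0.0317] [0.001 0.25  0.001]
0.3 [-0.108   0.0006 -0.0353] [0.001 0.3   0.001]
0.35 [-0.1268  0.0007 -0.038 ] [0.001 0.35  0.001]
0.4 [-0.1458  0.0008 -0.0397] [0.002 0.4   0.002]
0.45 [-0.1648  0.0009 -0.0405] [0.002 0.45  0.002]
0.5 [-0.1838  0.0009 -0.0403] [0.002 0.5   0.002]
```

Call:
{"op": "arm_command", "data": {"targets": "-0.0172 0 -0.0081 0 0.05 0;-0.0348 0 -0.0154 0 0.1 0;-0.0527 0 -0.0217 0 0.15 0;-0.0709 0 -0.0272 0 0.2 0;-0.0894 0 -0.0317 0 0.25 0;-0.108 0.001 -0.0353 0 0.3 0;-0.1268 0.001 -0.038 0 0.35 0;-0.1458 0.001 -0.0397 0 0.4 0;-0.1648 0.001 -0.0405 0 0.45 0;-0.1838 0.001 -0.0403 0 0.5 0"}}

```text
time_s: 18.23
eef_pos: [0.5768, 0.0817, 0.4014]
tool_rot: [[0.311, 0.949, -0.05], [0.934, -0.315, -0.165], [-0.173, 0.005, -0.985]]
wrist_force: [-0.1, -1.9, -5.5]
grip_width: 0.0173
```

```bash
python3 l.py .05 .1 .15 .2 .25 .3 .35 .4 .45 .5
```

```text
[0.5768 0.0817 0.4014] 0.017270171831100592 [-0.1 -1.9 -5.5] q [ 0.11  0.13  1.5  -0.16  1.58  0.43] lid angle 0.619 r 0.2427 lat 0.0006
0.05 [-0.0172  0.0001 -0.0081] [0.   0.05 0.  ]
0.1 [-0.0348  0.0001 -0.0153] [0.  0.1 0. ]
0.15 [-0.0527  0.0002 -0.0216] [0.    0.15  0.001]
0.2 [-0.0709  0.0003 -0.0271] [0.    0.2   0.001]
0.25 [-0.0894  0.0003 -0.0316] [0.001 0.25  0.001]
0.3 [-0.1081  0.0004 -0.0352] [0.001 0.3   0.001]
0.35 [-0.1269  0.0004 -0.0378] [0.001 0.35  0.002]
0.4 [-0.1458  0.0005 -0.0395] [0.001 0.4   0.002]
0.45 [-0.1648  0.0005 -0.0403] [0.001 0.45  0.002]
0.5 [-0.1838  0.0006 -0.0401] [0.001 0.5   0.002]
```

Call:
{"op": "arm_command", "data": {"targets": "-0.0172 0 -0.0081 0 0.05 0;-0.0348 0 -0.0154 0 0.1 0;-0.0527 0 -0.0217 0 0.15 0;-0.0709 0 -0.0272 0 0.2 0;-0.0894 0 -0.0317 0 0.25 0;-0.108 0 -0.0353 0 0.3 0;-0.1269 0 -0.038 0 0.35 0;-0.1458 0 -0.0396 0 0.4 0;-0.1648 0 -0.0404 0 0.45 0;-0.1838 0.001 -0.0402 0 0.5 0"}}

```text
time_s: 19.48
eef_pos: [0.5212, -0.0844, 0.4725]
tool_rot: [[0.298, 0.949, 0.104], [0.899, -0.315, 0.304], [0.321, 0.003, -0.947]]
wrist_force: [-3.8, -0.4, -6.9]
grip_width: 0.0175
```

```bash
python3 l.py .5 .6 .7
```

```text
[ 0.5212 -0.0844  0.4725] 0.017492474914720318 [-3.8 -0.4 -6.9] q [-0.38 -0.1   1.62  0.33  1.64 -0.04] lid angle 1.123 r 0.2423 lat -0.0002
0.5 [-0.1838  0.0002 -0.0397] [0.    0.5   0.002]
0.6 [-2.216e-01  1.000e-04 -3.640e-02] [0.    0.6   0.002]
0.7 [-2.589e-01  1.000e-04 -2.930e-02] [0.    0.7   0.003]
```

Call:
{"op": "arm_command", "data": {"targets": "-0.0172 0 -0.0081 0 0.05 0;-0.0348 0 -0.0153 0 0.1 0;-0.0527 0 -0.0216 0 0.15 0;-0.0709 0 -0.0271 0 0.2 0;-0.0894 0 -0.0315 0 0.25 0;-0.108 0 -0.0351 0 0.3 0;-0.1269 0 -0.0377 0 0.35 0;-0.1458 0 -0.0393 0 0.4 0;-0.1648 0 -0.04 0 0.45 0;-0.1838 0 -0.0397 0 0.5 0"}}

```text
time_s: 20.72
eef_pos: [0.4614, -0.2621, 0.4503]
tool_rot: [[0.212, 0.949, 0.234], [0.643, -0.315, 0.698], [0.736, 0.002, -0.677]]
wrist_force: [1.0, -0.2, -10.1]
grip_width: 0.0175
```

```bash
python3 l.py .02 .04 .07 .1 .13 .16 .18
```

```text
[ 0.4614 -0.2621  0.4503] 0.01753573061750762 [  1.   -0.2 -10.1] q [-0.85  0.07  1.58  0.73  1.89 -0.44] lid angle 1.626 r 0.2417 lat -0.0013
0.02 [-0.0068  0.     -0.0033] [-0.    0.02  0.  ]
0.04 [-0.0137  0.     -0.0065] [-0.    0.04  0.  ]
0.07 [-0.0242  0.     -0.011 ] [-0.    0.07  0.  ]
0.1 [-0.0348  0.     -0.0151] [-0.   0.1  0. ]
0.13 [-0.0455  0.     -0.019 ] [-0.    0.13  0.  ]
0.16 [-0.0563  0.     -0.0225] [-0.    0.16  0.  ]
0.18 [-0.0636  0.     -0.0247] [-0.    0.18  0.  ]
```

Call:
{"op": "arm_command", "data": {"targets": "-0.0068 0 -0.0033 0 0.02 0;-0.0137 0 -0.0065 0 0.04 0;-0.0242 0 -0.011 0 0.07 0;-0.0348 0 -0.0151 0 0.1 0;-0.0455 0 -0.019 0 0.13 0;-0.0563 0 -0.0225 0 0.16 0;-0.0563 0 -0.0225 0 0.16 0"}}

```text
time_s: 21.6
eef_pos: [0.4437, -0.3148, 0.4234]
tool_rot: [[0.173, 0.949, 0.264], [0.521, -0.316, 0.793], [0.836, 0.001, -0.549]]
wrist_force: [-2.1, 0.4, -6.4]
grip_width: 0.017
```

Call:
{"op": "arm_command", "data": {"targets": "-0.0034 0 -0.0016 0 0.01 0;-0.0068 0 -0.0033 0 0.02 0;-0.0068 0 -0.0033 0 0.02 0"}}

```text
time_s: 21.98
eef_pos: [0.4416, -0.321, 0.4195]
tool_rot: [[0.168, 0.949, 0.268], [0.505, -0.316, 0.803], [0.847, 0.001, -0.532]]
wrist_force: [-1.6, 0.5, -7.8]
grip_width: 0.0172
```

```bash
python3 l.py .01 .02
```

```text
[ 0.4416 -0.321   0.4195] 0.01718638958035216 [-1.6  0.5 -7.8] q [-0.97  0.21  1.53  0.84  1.99 -0.53] lid angle 1.809 r 0.2414 lat -0.0016
0.01 [-0.0034  0.     -0.0017] [0.   0.01 0.  ]
0.02 [-0.0068  0.     -0.0033] [0.   0.02 0.  ]
```

Call:
{"op": "arm_command", "data": {"targets": "-0.0034 0 -0.0017 0 0.01 0;-0.0034 0 -0.0017 0 0.01 0"}}

```text
time_s: 22.22
eef_pos: [0.4413, -0.3228, 0.4175]
tool_rot: [[0.162, 0.95, 0.268], [0.495, -0.314, 0.81], [0.854, 0.001, -0.521]]
wrist_force: [4.3, 13.0, -6.2]
grip_width: 0.0174
```

Call:
{"op": "arm_command", "data": {"targets": "0 0 0 0 0 0;0 0 0 0 0 0;0 0 0 0 0 0;0 0 0 0 0 0;0 0 0 0 0 0", "fingers": 90}}

```text
time_s: 22.85
eef_pos: [0.4413, -0.3229, 0.4176]
tool_rot: [[0.162, 0.949, 0.269], [0.495, -0.314, 0.81], [0.854, 0.001, -0.521]]
wrist_force: [-0.1, -0.1, -1.0]
grip_width: 0.0592
```

Call:
{"op": "arm_command", "data": {"targets": "0 0 -0.02 0 0 0;0 0 -0.05 0 0 0;0 0 -0.09 0 0 0;0 0 -0.13 0 0 0;0 0 -0.13 0 0 0;0 0 -0.13 0 0 0"}}

```text
time_s: 23.6
eef_pos: [0.4065, -0.428, 0.4846]
tool_rot: [[0.163, 0.949, 0.269], [0.494, -0.314, 0.811], [0.854, 0.001, -0.52]]
wrist_force: [0.1, 0.0, -0.2]
grip_width: 0.0601
```

```bash
python3 l.py
python3 - <<'E'
from h import *
s=read_camera("scene");t=read_camera("top")
cv2.imwrite("pics/f1.png",np.hstack([s,t][:1]+[cv2.resize(t,(384,288))] if 0 else [cv2.resize(s,(400,300)),cv2.resize(t,(400,300))]))
E
```

```text
[ 0.4065 -0.428   0.4846] 0.060085550894551254 [ 0.1  0.  -0.2] q [-1.1   0.36  1.24  0.84  2.19 -0.51] lid angle 2.08 r 0.3454 lat -0.0017
```

View pics/f1.png

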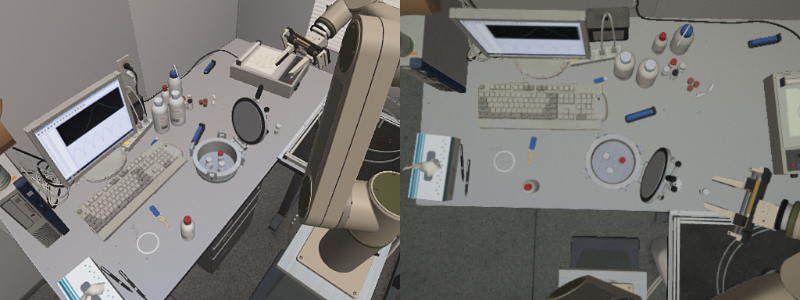

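```bash
python3 -c "
from bench import *
print(sign_off())"
```

```text
the job is handed in; nothing more can be done
None
```

I unlocked the autoclave, laid the lid back on its stop, let go, and handed the job in at about 24 s. No verdict came back.

- **Wheel:** I pushed two spokes in turn and the wheel moved about 177° anticlockwise. It then stopped turning while the push rose from about 7 N to 22 N, which I took as the end stop (the limit is 35 N). The bar tips are too small to measure in the pictures. That they are fully drawn in is inferred from the stop and from the lid lifting at about 5 N.
- **Lid:** I gripped the handle and swung the lid about its hinge at roughly 0.4 rad/s. At about 1.8 rad the push rose to about 13 N as it met its stop, and I released it there and backed off.
- **Last picture:** the lid stands open with the gripper clear of it. The bottle and the vial are within a pixel or so of where they started, and the stapler looks unmoved, though I checked that only by eye. The wrist force after letting go was close to 0 N.
- **Less certain:** while I pushed against the stop the tool tilted up to 2.7°, and the force held steady at about 20 to 22 N over several small pushes. The two views disagreed by about 5 mm when I located the wheel, but its height and the handle's matched the text. No check failed.

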